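# Move the seasoning row from drip tray to bottle rack, mirrored

### The job

Move the four seasoning containers from the black drip tray into the aluminium bottle rack, one upright in each compartment, in reverse order: the container at the left end of the tray goes into the right end compartment of the rack, the next into the one beside it, and so on, so that the cook facing you finds them in the order you see now. Do not tip any of them over.

Things in the scene. Friction and masses are not known exactly. Their poses are not given: they have to be found in the camera images.
- tray: Flat black drip tray, 100 mm (x) by 340 mm (y), 8 mm high rim, fixed to the table; it lies either in front of or behind the rack. Origin at the centre of its underside on the tabletop. Its y axis runs along the row towards the left end as seen from the robot, x across it, away from the robot. The four containers stand on it on white dishes at y = +120, +40, -40 and -120 mm, x = 0, in any order. (A red bottle standing on the bare table beside the tray is not one of them.)
- rack: Low open aluminium rack, 84 mm (x) by 324 mm (y) by 27 mm high, walls and floor 4 mm thick, fixed to the table, empty at the start. Three partitions make a row of four compartments, each about 76 mm square inside, centred at y = +120, +40, -40 and -120 mm, x = 0; the floor is 4 mm above the origin. Origin at the centre of its underside on the tabletop, y along the row towards its left end as seen from the robot, x away from the robot.
- squeeze: White plastic squeeze bottle with a pointed nozzle: round body 52 mm across and straight up to 108 mm, nozzle tip at 145 mm, about 0.22 kg. Stands upright, origin at the centre of its underside, z up. Starts on its own dish on the tray.
- mill: Wooden pepper mill, 130 mm tall: foot 52 mm across, straight round body 42 mm across from 30 to 100 mm height, a small 36 mm knob on top, about 0.25 kg. Stands upright, origin at the centre of its underside, z up. Starts on its own dish on the tray.
- shaker: Round steel shaker with a domed, pierced top, 96 mm tall: body 55 mm across and straight up to 80 mm, about 0.24 kg. Stands upright, origin at the centre of its underside, z up. Starts on its own dish on the tray.
- tub: Square grey plastic tub with a closed lid, 50 by 50 mm and 85 mm tall, flat top, about 0.23 kg; its sides are parallel to its x and y axes, which start within 0.1 rad of the tray's. Stands upright, origin at the centre of its underside, z up. Starts on its own dish on the tray.
- dish_squeeze: White round dish, 70 mm across and 3 mm thick, lying flat and fixed on the tray under the squeeze bottle at the start; it stays there when the container leaves and so marks that container's first place in the row. Origin on its axis at tabletop level; its upper face, on which the container stands, is 6 mm above the origin.
- dish_mill: White round dish, 70 mm across and 3 mm thick, lying flat and fixed on the tray under the pepper mill at the start; it stays there when the container leaves and so marks that container's first place in the row. Origin on its axis at tabletop level; its upper face, on which the container stands, is 6 mm above the origin.
- dish_shaker: White round dish, 70 mm across and 3 mm thick, lying flat and fixed on the tray under the steel shaker at the start; it stays there when the container leaves and so marks that container's first place in the row. Origin on its axis at tabletop level; its upper face, on which the container stands, is 6 mm above the origin.
- dish_tub: White round dish, 70 mm across and 3 mm thick, lying flat and fixed on the tray under the square tub at the start; it stays there when the container leaves and so marks that container's first place in the row. Origin on its axis at tabletop level; its upper face, on which the container stands, is 6 mm above the origin.
Not all that is in view belongs to the job. What is shaped like the mill but yellow is not meant. Leave any yellow look-alike of the dish_squeeze alone.

How it is judged:
At the end, for the whole second after the job is handed in: Each container stands released and at rest on the rack floor (height within 4 mm), upright within 0.1 rad, within 15 mm of its compartment's centre along both rack axes, in the mirrored place: the one whose dish is at y on the tray stands at -y in the rack (((y of dish_squeeze in the frame of tray between 0.09 and 0.15 m and y of squeeze in the frame of rack between -0.135 and -0.105 m) or (y of dish_squeeze in the frame of tray between 0.01 and 0.07 m and y of squeeze in the frame of rack between -0.055 and -0.025 m) or (y of dish_squeeze in the frame of tray between -0.07 and -0.01 m and y of squeeze in the frame of rack between 0.025 and 0.055 m) or (y of dish_squeeze in the frame of tray between -0.15 and -0.09 m and y of squeeze in the frame of rack between 0.105 and 0.135 m)) and x of squeeze in the frame of rack between -0.015 and 0.015 m and z of squeeze in the frame of rack between 0 and 0.008 m and angle between each of squeeze, mill, shaker, tub's own z axis and vertical below 0.1 rad and linear speed of each of squeeze, mill, shaker, tub below 0.02 m/s and angular speed of each of squeeze, mill, shaker, tub below 0.2 rad/s and ((y of dish_mill in the frame of tray between 0.09 and 0.15 m and y of mill in the frame of rack between -0.135 and -0.105 m) or (y of dish_mill in the frame of tray between 0.01 and 0.07 m and y of mill in the frame of rack between -0.055 and -0.025 m) or (y of dish_mill in the frame of tray between -0.07 and -0.01 m and y of mill in the frame of rack between 0.025 and 0.055 m) or (y of dish_mill in the frame of tray between -0.15 and -0.09 m and y of mill in the frame of rack between 0.105 and 0.135 m)) and x of mill in the frame of rack between -0.015 and 0.015 m and z of mill in the frame of rack between 0 and 0.008 m and ((y of dish_shaker in the frame of tray between 0.09 and 0.15 m and y of shaker in the frame of rack between -0.135 and -0.105 m) or (y of dish_shaker in the frame of tray between 0.01 and 0.07 m and y of shaker in the frame of rack between -0.055 and -0.025 m) or (y of dish_shaker in the frame of tray between -0.07 and -0.01 m and y of shaker in the frame of rack between 0.025 and 0.055 m) or (y of dish_shaker in the frame of tray between -0.15 and -0.09 m and y of shaker in the frame of rack between 0.105 and 0.135 m)) and x of shaker in the frame of rack between -0.015 and 0.015 m and z of shaker in the frame of rack between 0 and 0.008 m and ((y of dish_tub in the frame of tray between 0.09 and 0.15 m and y of tub in the frame of rack between -0.135 and -0.105 m) or (y of dish_tub in the frame of tray between 0.01 and 0.07 m and y of tub in the frame of rack between -0.055 and -0.025 m) or (y of dish_tub in the frame of tray between -0.07 and -0.01 m and y of tub in the frame of rack between 0.025 and 0.055 m) or (y of dish_tub in the frame of tray between -0.15 and -0.09 m and y of tub in the frame of rack between 0.105 and 0.135 m)) and x of tub in the frame of rack between -0.015 and 0.015 m and z of tub in the frame of rack between 0 and 0.008 m); the robot touches nothing.
It fails at once if a container is tipped over (more than 0.6 rad) (angle between any of squeeze, mill, shaker, tub's own z axis and vertical above 0.6 rad).
It also fails if it takes over 115 s, if anything falls off the work surface, if the arm or the gripper's body presses on something with over 40 N, if the wrist force passes 120 N, or if a joint passes its speed limit or range.

### The arm

A 7-joint arm with a two-finger parallel gripper is mounted at the origin on the work surface. World frame = base frame: x ahead of the robot, y to its left, z up, the work surface at z = 0. Lengths are in m, angles in rad, forces in N, time in s.
With the tool pointing down it reaches from about 0.4 to 0.85 m from the base axis. Payload 6.9 kg.
Tool frame: the origin (TCP) lies midway between the tips of the shut fingers; the grasp point (between the pads) lies behind it (ctrl.pinch_z is the z of the grasp point in the tool frame, in m); z points along the fingers, y is the line along which they close (so a half turn about z gives the same grasp; the last joint's range is limited). The gripper opens to 85 mm and grips with 20 to 120 N. Pads are 22 mm wide; open, the fingers measure 114 mm over their backs; the gripper's body (76 mm by 85 mm) begins 54 mm behind the grasp point. The pads swing forward as they close: fully open they stand 13 mm farther back than shut.
Start: joints at [1.3, 0.507, -0.238, 1.5, 0.126, 1.149, -0.155], TCP at [0.229, -0.581, 0.231] pointing down, gripper open.
Joint ranges: [-3.08, 3.08], [-0.24, 2.05], [-1.43, 1.35], [0, 2.5], [-1.52, 4.66], [0.17, 1.96], [-2.89, 2.89]. Speed limits (rad/s): [2.39, 2.39, 3.14, 3.14, 3.14, 3.14, 3.14].

### API

Orientations are given as a unit quaternion [w, x, y, z].
In Python, from station import ctrl, get_state, vision, ticket, models gives the robot as it stands. Calls block until the motion is done:
- ctrl.movep(position, orientation): joint-space move of the TCP to a pose.
- ctrl.movel(position, frame=None, max_speed=0.15): straight line of the TCP; frame=None keeps the orientation; max_speed is the mean speed in m/s.
- ctrl.set_joints(angles): joint-space move.
- ctrl.ungrasp() and ctrl.close_gripper(force=None): open the fingers fully, or close them until they stop; force is the grip in N (None keeps the last).
- ctrl.pause(seconds).
- ctrl.ik(position, orientation): joint angles nearest the present ones, or None.
- get_state(): the state.
- vision.grab_frame(name): name is "scene" or "top"; returns (picture, depth): 480x640x3 uint8, blue, green, red; 480x640 float32, m along the optical axis (not along the pixel's ray), 0 where there is no reading.
- vision.camera_info(name): a dict with "mtx" (3x3 intrinsics, pixels), "dist_coeffs" ([k1, k2, p1, p2, k3] as OpenCV has them; the pictures are not rectified), "R" (3x3) and "t" (3): a world point X has camera coordinates R X + t. Camera axes: x right, y down, z forward; pixel columns grow to the right and rows downward; lengths in m; the calibration is good to about 2 mm. A picture is of the moment at which its call begins. camera_info takes no time and is no camera call.
A pose or a line that the arm cannot do raises ctrl.Unreachable and nothing moves.
- ticket.close_job(): hands the job in; it is judged then, once.
Trained networks look in the newest picture that a camera, given by its name, has taken for a name from the list of things; names that differ only in an ending like _2 or _b are one class to them, and where a whole thing is asked for, a point or a joint stands for the part that bears it (a point fixed in the world has none). Each returns a list of dicts, best first, with "p" (0 to 1); they miss things now and then, are a little off and sometimes report something else, mostly with a low value. They report only what shows in the picture. A call takes as long as a camera call. They do not tell look-alikes from the thing itself.
- models.recognise(camera, target): "point" ([column, row] in pixels, amid what is visible of it).
- models.masks_of(camera, target): "mask" (480x640 bool, what is visible of it) and "point" ([column, row] in pixels, amid what is visible of it).
The state is a dict: "time": time; "qpos": joint angles; "qd": joint speeds; "tau": joint torques, N m; "tcp_pos": TCP position; "eef_rot": TCP orientation; "contact_force": force on the tool from outside, world axes, zero at the start; "wrist_torque": the same for the moment, N m; "width": finger opening in m; "gripper_force": force on a finger pad.
Only numpy, scipy, OpenCV 4.12 (cv2) and the standard library are available. Lean on these libraries where they do the work, as an engineer would, in place of code of your own. Each camera call takes 0.05 s, during which the arm holds its last target. There are 200 camera calls.

## Working session

There is one attempt and no reset: what is moved stays moved. The work goes in short steps, each a Python script; the robot and the scene stay as the last script left them, time stands still between calls to the robot, and variables do not carry over. Pictures are saved under pics/ and viewed, at most 14 in all, crops included, and the job is handed in when it is done.

```bash
ls; mkdir -p pics; python3 - <<'E'
from station import ctrl,get_state,vision
import cv2,numpy as np
s=get_state();print(s['time'],s['tcp_pos'],s['eef_rot'],s['width'],ctrl.pinch_z)
for n in("scene","top"):
    im,d=vision.grab_frame(n);cv2.imwrite(f"pics/{n}0.png",im);i=vision.camera_info(n);print(n,i['mtx'],i['dist_coeffs'],-np.array(i['R']).T@i['t'],i['R'])
E
```

```text
pics
0.0 [ 0.22913224 -0.58093915  0.23044149] [-8.68270991e-04  9.82396382e-01  1.86806216e-01 -1.82023794e-04] 0.08548107328500512 -0.0187
scene [[540.14227558   0.         324.21742181]
 [  0.         540.14227558 237.6182815 ]
 [  0.           0.           1.        ]] [-0.01324301  0.          0.          0.          0.        ] [1.12565609 0.19747349 0.45690328] [[-0.27148545  0.96244161 -0.0013417 ]
 [ 0.5051278   0.14129951 -0.85139906]
 [-0.8192323  -0.23182019 -0.52451677]]
top [[540.5660345    0.         317.79784596]
 [  0.         540.5660345  242.31118009]
 [  0.           0.           1.        ]] [-0.01137116  0.          0.          0.          0.        ] [0.3437696  0.04096372 0.98780355] [[-0.0284828  -0.99952631  0.01165705]
 [-0.98439975  0.02602233 -0.1740114 ]
 [ 0.17362563 -0.01643153 -0.98467464]]
```

View pics/scene0.png

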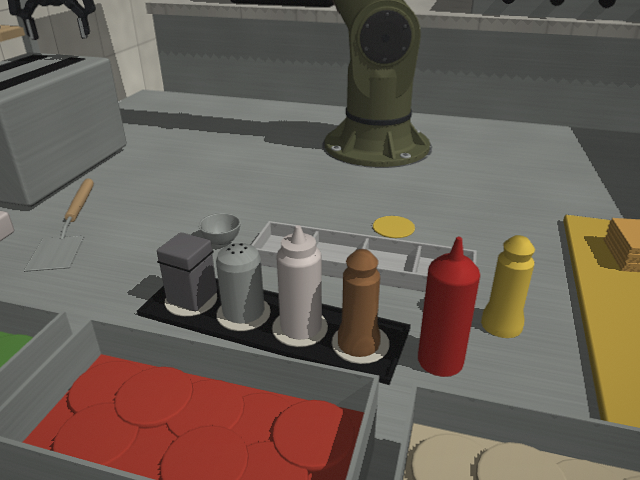

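View pics/top0.png

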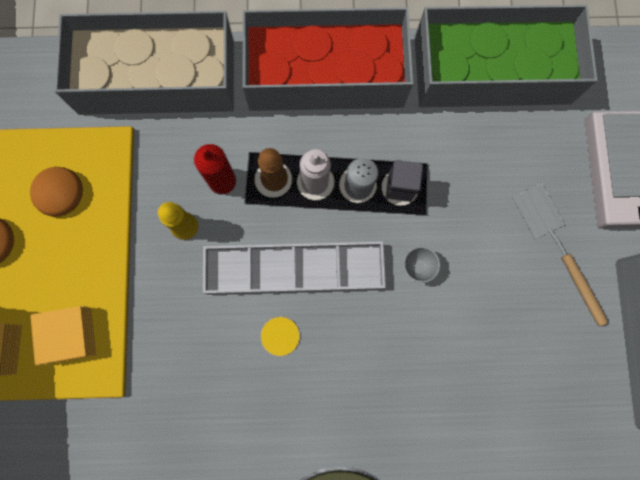

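The top view shows the tray at about (335,183), behind the rack at about (295,268). From left to right it holds the mill (272,180), squeeze (315,175), shaker (360,180) and tub (403,182). The red bottle is at (220,185) and the yellow mill at (180,225), both near the left ends. I'll measure these positions next.

```bash
cat > h.py <<'E'
from station import ctrl,get_state,vision,ticket,models
import cv2,numpy as np
def cloud(n="top"):
    im,d=vision.grab_frame(n);i=vision.camera_info(n);K=np.array(i['mtx'])
    v,u=np.mgrid[:480,:640]
    p=cv2.undistortPoints(np.stack([u,v],-1).reshape(-1,1,2).astype(np.float64),K,np.array(i['dist_coeffs'])).reshape(480,640,2)
    c=np.dstack([p,np.ones((480,640))])*d[...,None]
    return im,d,(c-np.array(i['t']))@np.array(i['R'])
def rect(P):
    (c,s,a)=cv2.minAreaRect(P.astype(np.float32)*1000)
    b=cv2.boxPoints((c,s,a)); e=[b[1]-b[0],b[2]-b[1]]; e=max(e,key=np.linalg.norm)
    if e[1]<0:e=-e
    return np.array(c)/1000,np.array(s)/1000,np.arctan2(-e[0],e[1])  # yaw of frame with y along row
E
python3 - <<'E'
from h import *
im,d,W=cloud();np.save('W.npy',W)
for n in("rack","tray","mill","squeeze","shaker","tub"):
    for r in models.masks_of("top",n)[:3]:
        m=r['mask']&(d>0);P=W[m];z=P[:,2]
        print(n,round(r['p'],2),np.round(r['point']),m.sum(),'z',np.percentile(z,[2,50,98]).round(3),end=' ')
        if n=="rack":P=P[(z>.02)&(z<.035)]
        elif n=="tray":P=P[z<.015]
        else:
            P=P[z>np.percentile(z,98)-.012]
        print('rect',*[np.round(x,4) for x in rect(P[:,:2])],'med',np.median(P[:,:2],0).round(4))
# clutter heights
for name,(u0,u1,v0,v1) in dict(red=(193,238,140,196),yel=(155,200,198,242),bins=(60,590,85,115),cup=(403,442,245,287)).items():
    P=W[v0:v1,u0:u1][d[v0:v1,u0:u1]>0]; Q=P[P[:,2]>.02]
    print(name,Q.min(0).round(3),Q.max(0).round(3))
E
```

```text
rack 0.85 [290. 263.] 8664 z [-0.001  0.004  0.028] rect [0.47   0.0703] [0.3241 0.0851] -0.0009 med [0.4703 0.0702]
tray 0.96 [336. 196.] 4335 z [-0.002  0.003  0.01 ] rect [ 0.6312 -0.0144] [0.3453 0.1068] -0.0884 med [ 0.6066 -0.0109]
mill 0.8 [272. 171.] 935 z [0.013 0.103 0.135] rect [0.6411 0.104 ] [0.0331 0.0338] 0.7504 med [0.6391 0.1032]
mill 0.58 [178. 222.] 1036 z [0.004 0.095 0.129] rect [0.5546 0.2724] [0.0333 0.0347] 0.3173 med [0.5522 0.2704]
squeeze 0.78 [315. 172.] 1107 z [0.019 0.117 0.145] rect [0.6329 0.0298] [0.0276 0.0313] 0.2603 med [0.6299 0.0291]
shaker 0.76 [360. 181.] 1114 z [0.006 0.094 0.103] rect [ 0.6222 -0.054 ] [0.0504 0.0498] -0.8003 med [ 0.621  -0.0533]
tub 0.89 [402. 182.] 1187 z [0.018 0.089 0.093] rect [ 0.6164 -0.1308] [0.0495 0.0498] 1.4121 med [ 0.6148 -0.1301]
red [0.613 0.176 0.02 ] [0.667 0.229 0.171]
yel [0.532 0.249 0.02 ] [0.574 0.293 0.132]
bins [ 0.777 -0.479  0.02 ] [0.82  0.481 0.104]
cup [ 0.435 -0.191  0.02 ] [ 0.499 -0.125  0.038]
```

Measurements agree with the given sizes: the rack is 324×85 mm, and the container tops sit where the tray pose puts them. I'll move the mill first.

```bash
cat >> h.py <<'E'
from scipy.spatial.transform import Rotation as Ro
RACK=np.array([.470,.0703]);UP=.25
def quat(yaw):  # tool y along +x of a frame at yaw, z down
    c,s=np.cos(yaw),np.sin(yaw)
    q=Ro.from_matrix(np.array([[-s,c,0],[c,s,0],[0,0,-1]]).astype(float)).as_quat()
    return [q[3],q[0],q[1],q[2]]
def move(src,yaw,z,slot,sp=.25,force=40):
    q=quat(yaw);dst=RACK+[0,slot];qr=quat(-.0009)
    ctrl.movep([*src,UP],q)
    ctrl.movel([*src,z+.06],max_speed=sp);ctrl.movel([*src,z],max_speed=.1)
    ctrl.close_gripper(force);s=get_state();print('grip',s['width'],s['gripper_force'],s['time'])
    ctrl.movel([*src,UP],max_speed=.2)
    print('carry w',get_state()['width'])
    ctrl.movel([*dst,UP],qr,max_speed=sp)
    ctrl.movel([*dst,z+.03],max_speed=sp);f0=get_state()['contact_force'][2]
    ctrl.movel([*dst,z-.0015],max_speed=.05)
    s=get_state();print('place',s['tcp_pos'],'dF',s['contact_force'][2]-f0,'w',s['width'])
    ctrl.ungrasp();ctrl.pause(.2);ctrl.movel([*dst,UP],max_speed=sp);print('t',get_state()['time'])
E
python3 - <<'E'
from h import *
ctrl.movel([.229,-.581,.32])
for p in[(.641,.104),(.6164,-.131),(.47,.19),(.47,-.05)]:
    print(p,[ctrl.ik([*p,z],quat(-.088)) is not None for z in(.25,.04)])
ctrl.movep([.47,-.05,.3],quat(-.088))
move([.6411,.104],-.088,.07,-.12)
im,d,W=cloud();cv2.imwrite('pics/t1.png',im)
print(get_state()['qpos'])
E
```

```text
(0.641, 0.104) [True, True]
(0.6164, -0.131) [True, True]
(0.47, 0.19) [True, True]
(0.47, -0.05) [True, True]
grip 0.041272399430627535 40.39634342305362 6.0833
carry w 0.04096370226206979
place [ 0.46962865 -0.04988137  0.06853835] dF 6.996416032839344 w 0.04116148229663279
t 11.3167
[ 0.75537806  0.35898461 -0.96528027  1.84953646  0.32834145  1.10645616
 -0.33179282]
```

View pics/t1.png

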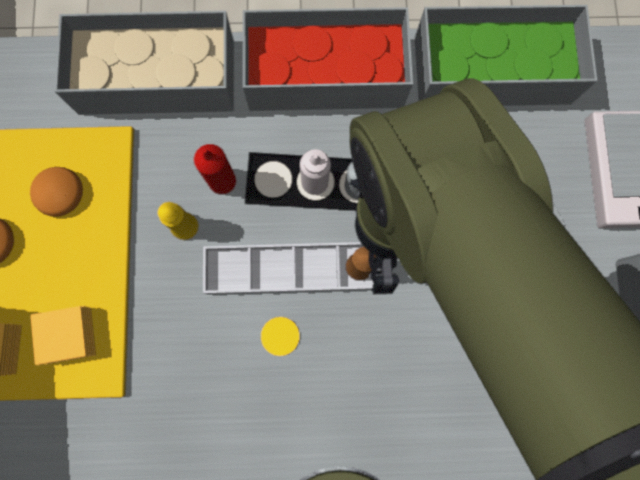

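The mill stands upright in the right end compartment (358,263) and its dish at (273,180) is bare. The remaining three follow.

```bash
python3 - <<'E'
from h import *
move([.6329,.0285],-.088,.083,-.04)
im,d,W=cloud("scene");cv2.imwrite('pics/s2.png',im)
move([.6222,-.054],-.088,.045,.04)
move([.6164,-.1315],-.155,.042,.12)
ctrl.movep([.5,-.35,.35],quat(0))
im,d,W=cloud("scene");cv2.imwrite('pics/s3.png',im)
im,d,W=cloud("top");cv2.imwrite('pics/t3.png',im)
for n in("mill","squeeze","shaker","tub"):
    for r in models.masks_of("top",n)[:2]:
        P=W[r['mask']&(d>0)];z=P[:,2];t=np.percentile(z,98);P=P[z>t-.012]
        c=rect(P[:,:2]);print(n,round(r['p'],2),'top z',t.round(3),(c[0]-RACK).round(4),c[2])
print(get_state()['time'])
E
```

```text
grip 0.050631726373320585 41.68138818349689 13.8667
carry w 0.050909131935357996
place [0.46965291 0.03024307 0.08183934] dF 11.358702928629834 w 0.05076547667969296
t 18.6
grip 0.05433210304334517 41.585736649576575 21.2583
carry w 0.053824738048153555
place [0.46967241 0.11003454 0.04374092] dF 11.14476518345038 w 0.05416858375507174
t 26.7083
grip 0.049436868673038224 41.50920510292053 29.7083
carry w 0.049592697362659255
place [0.46974091 0.18997779 0.04056852] dF 7.668593383198504 w 0.04973033050328465
t 35.75
mill 0.87 top z 0.133 [-0.0007 -0.1194] -0.037747443
mill 0.73 top z 0.129 [0.0844 0.2016] 1.3207827
squeeze 0.96 top z 0.145 [ 0.0023 -0.0399] -1.4576867
shaker 0.97 top z 0.1 [-0.0002  0.0396] 0.7849149
tub 0.84 top z 0.091 [-0.0004  0.1196] -0.0062053995
38.0333
```

View pics/s3.png

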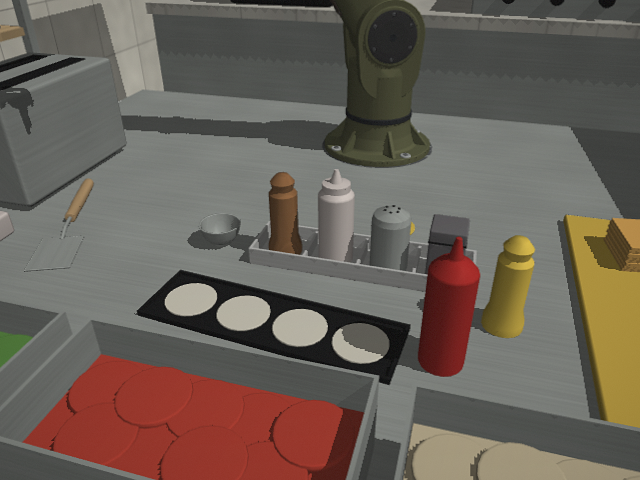

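View pics/t3.png

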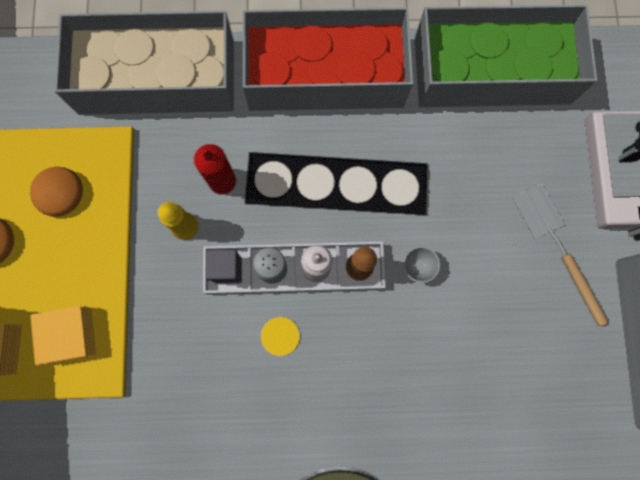

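Both views show all four containers upright in the rack, with tub, shaker, squeeze and mill from left to right at (222,265), (268,264), (316,262) and (361,263) in the top view. Each is within 3 mm of its compartment's centre, and the arm is clear.

```bash
python3 -c "
from station import ticket;print(ticket.close_job())"
```

```text
the job is handed in; nothing more can be done
None
```

All four containers stand upright in the rack in mirrored order (tub, shaker, squeeze, mill from left to right), each within about 3 mm of its compartment centre, and the job was handed in at about 38 s; no verdict was returned.

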